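# Check the seals and file the sterile kit

## Robot

A 6-joint arm with a two-finger parallel gripper is mounted at the origin on the work surface. World frame = base frame: x ahead of the robot, y to its left, z up, the work surface at z = 0. Lengths are in mm, angles in rad, forces in N, time in s.
With the tool pointing down it reaches from about 250 to 800 mm from the base axis. Payload 8.5 kg.
Tool frame: the origin (TCP) lies at the very end of the fingers, on their centre line; the grasp point (between the pads) lies 19 mm behind it; z points along the fingers, y is the line along which they close (so a half turn about z gives the same grasp; the last joint's range is limited). The gripper opens to 85 mm and grips with 20 to 120 N. Pads are 22 mm wide; open, the fingers measure 114 mm over their backs; the gripper's body (76 mm by 85 mm) begins 54 mm behind the grasp point. The pads swing forward as they close: fully open they stand 13 mm farther back than shut.
Start: joints at [1.106, 0.238, -0.013, 1.319, 0, 1.571], TCP at [235.307, 469.265, 231.276] pointing down, gripper open.
Joint ranges: [-2.66, 2.66], [-1.03, 1.9], [-1.14, 1.46], [-1.82, 2.27], [-1.45, 1.34], [-3.14, 3.14]. Speed limits (rad/s): [2.22, 2.22, 2.79, 3.14, 3.14, 3.14].

## Interface

Orientations are given as a unit quaternion [x, y, z, w].
In Python, from workcell import manip gives the robot as it stands.
- The arm moves only by the tool step_arm, never from a script. Its argument "increments" is a list of rows, each an object with "dp": the shift along the tool's x, y, z scaled (see below), a list of three; "twist": the turn about the tool's z scaled (see below). A call has 1 to 20 rows; each row shifts and turns the commanded pose from where the row before left it, along the tool's axes as they then stand; what a row does not reach is not made up. The controller multiplies each number of a shift by 0.05 m and each number of a turn by pi rad. A row lasts 1/10 s, in which the tool goes at most 50 mm and 8.59 degrees, less where a joint would pass 70% of its speed; a pose out of reach is approached as far as the arm can. A call with a number of a shift or a turn outside -1 to 1 is refused whole. A call with a gripper value outside its range is refused whole. "claw" is the gripper command: -1 is fully open, 1 is shut, values between are in proportion, set as the call begins (left out, the last holds). The fingers move at their own pace and stop on an object; the grip force is fixed at half the most. Time passes only in rows, so rows that do not move let the fingers close. It gives the time, the measured TCP pose, the force, the opening and the grip force at its end, in the units of the state.
- manip.get_obs(): the state, without advancing time (a new reading comes with each control period).
- manip.camera(name): name is "side" or "top"; returns (picture, depth): 480x640x3 uint8, red, green, blue; 480x640 float32, mm along the optical axis (not along the pixel's ray), 0 where there is no reading.
- manip.camera_model(name): a dict with "fx", "fy", "cx", "cy" (pixels), "position" and "rotation" of the camera in the world. Camera axes: x right, y down, z forward; pixel columns grow to the right and rows downward; lengths in mm; the calibration is good to about 2 mm. A picture is of the moment at which its call begins. camera_model takes no time and is no camera call.
- manip.sign_off(): hands the job in; it is judged then, once.
Trained networks look in the newest picture that a camera, given by its name, has taken for a name from the list of things; names that differ only in an ending like _2 or _b are one class to them, and where a whole thing is asked for, a point or a joint stands for the part that bears it (a point fixed in the world has none). Each returns a list of dicts, best first, with "conf" (0 to 1); they miss things now and then, are a little off and sometimes report something else, mostly with a low value. They report only what shows in the picture. A call takes as long as a camera call. They do not tell look-alikes from the thing itself.
- manip.boxes_of(camera, label): "rect" ([left, top, width, height] in pixels, round what is visible of it).
The state is a dict: "time": time; "joint_pos": joint angles; "qd": joint speeds; "joint_efforts": joint torques, N m; "ee_pos": TCP position; "tool_rot": TCP orientation; "force": force on the tool from outside, world axes, zero at the start; "moment": the same for the moment, N m; "gripper_width": opening from 0.0 (shut) to 1.0 (fully open); "grasp_force": force on a finger pad.
Only numpy, scipy, OpenCV 4.12 (cv2) and the standard library are available. Lean on these libraries where they do the work, as an engineer would, in place of code of your own. Each camera call takes 0.05 s, during which the arm holds its last target. There are 200 camera calls.

## Task

Check the two loose grey kit boxes by their white seal straps. The one whose strap is whole is still sterile: file it in an empty slot of the white rack, standing on its long edge down between the dividers with the seal side up like the kit already filed, and set it down, do not drop it. The one whose strap is torn is waste: its lid is loose, so do not lift it, slide it along the top and off the far edge into the orange bin hanging below, and leave everything else on the trolley where it is.

Things in the scene. Friction and masses are not known exactly. Their poses are not given: they have to be found in the camera images.
- kit_sealed_c (a point): Centre of the good kit: grey hard box 110 (own x) x 66 (y) x 40 mm (z, lid), about 0.17 kg, lying flat, lid up, centre 20 mm above the top. Its white seal strap is whole: 20 mm wide, at the middle of the +y long side, bridging the dark lid joint (2.5 mm proud, 6 to 38 mm above the base) and 24 mm in over the lid. To be filed with own +y straight up; its ends may point either way.
- kit_torn_c (a point): Centre of the waste kit: same box, size and axes, lying flat, lid up, but its strap is torn: only a 10 mm stub low on the +y side and a ragged stub on the lid are left, the dark joint bare between them.
- rack: White file rack, fixed, 128 (own x) x 150 (y) x 26 mm, walls 3 mm. Origin: centre of its underside, on the work surface. Three slots along own x, 122 mm long, 46 mm wide inside, floor 4 mm up, at own y = +49, 0, -49 mm; the -49 one holds the filed kit, the others are empty (the +49 one has finger room on both sides). A filed kit's centre is 37 mm above the work surface.
- rack_slot (a point): Centre of the floor of the empty slot at own y = +49 mm of the rack; axes as the rack's, x along the slot.
- bin_mouth (a point): Centre of the mouth of the orange waste bin hung outside the far edge of the top (edge at x = 0.68, along y). Mouth 210 (x) x 450 mm (y) inside, 50 mm below the work surface; bin 170 mm deep. Two steel hanger straps, 22 mm wide, at own y = -215 and +215 mm, lap 26 mm over the edge, 3 mm proud: a kit slid along would catch on them.
- kit_filed: A sealed kit already standing on its long edge in the rack, 66 mm high, 110 mm along the slot, 40 mm thick. Origin: centre of its underside. Leave it.
- dish: Steel kidney dish, about 180 x 80 mm, 38 mm high, origin under its middle, long along own x. Leave it.
- torch: Black pocket torch lying along own x, 130 mm long, 31 mm across its head, origin on the surface under its middle. Leave it.
- tape: Roll of paper tape lying flat, 56 mm across, 20 mm high, origin centre of its underside. It lies between the two kits. Leave it.
- gel: Clear hand-gel bottle, 60 mm across, 135 mm high, origin centre of its underside. Leave it.
- jar: Small amber jar, 44 mm across, 62 mm high, origin centre of its underside. Leave it.
- clipboard: Clipboard with a sheet, 230 (own x) x 160 mm, 15 mm high at its clip, origin under its middle. Leave it.
Not all that is in view belongs to the job. What is shaped like the part that bears kit_torn_c but turquoise is not meant.

How it is judged:
By the outcome, as a careful person would: the job done as asked, in the order asked, and still so for the second after the job is handed in, with the robot touching nothing.
It also fails if it takes over 64 s, if anything falls off the work surface, if the arm or the gripper's body presses on something with over 40 N, if the wrist force passes 120 N, or if a joint passes its speed limit or range.

## Working session

There is one attempt and no reset: what is moved stays moved. The work goes in short steps, Python scripts to look and compute and a tool call to move; the robot and the scene stay as the last step left them, time stands still between calls to the robot, and variables do not carry over. Pictures are saved under pics/ and viewed, at most 10 in all, crops included, and the job is handed in when it is done.

Besides the shell and the picture viewer there is one more tool, called after "Call:" as name([rows], argument=value, ...), one row to a line, values as JSON. step_arm: Moves the arm, as the interface text tells. Shifts and turns lie within -1 to 1; 1 stands for 0.05 m of shift or pi rad of turn. Its arguments: {"type":"object","properties":{"increments":{"type":"array","items":{"type":"object","properties":{"dp":{"type":"array","items":{"type":"number"}},"twist":{"type":"number"}}}},"claw":{"type":"number"}},"required":["increments"]}

```bash
mkdir -p pics
cat > h.py <<'E'
import numpy as np, cv2
from workcell import manip
def snap(n,f=None):
    im,d=manip.camera(n)
    np.save(f'pics/{n}.npy',d); cv2.imwrite(f'pics/{n}_raw.png',im[:,:,::-1])
    if f: cv2.imwrite('pics/'+f,im[:,:,::-1])
    return im,d
def pts(n,d):
    m=manip.camera_model(n); v,u=np.mgrid[:480,:640]
    c=np.stack([(u-m['cx'])/m['fx']*d,(v-m['cy'])/m['fy']*d,d],-1)
    return c@np.array(m['rotation']).T+np.array(m['position'])
E
python3 - <<'E'
from h import *
for n in ('top','side'):
    im,d=snap(n,n+'1.png'); m=manip.camera_model(n); print(n,m)
    P=pts(n,d)
    for l in ('kit_sealed_c','kit_torn_c','rack','kit_filed','tape','bin_mouth'):
        try:
            for b in manip.boxes_of(n,l)[:4]:
                x,y,w,h=[int(k) for k in b['rect']]; print(l,b['rect'],round(b['conf'],2),P[min(479,y+h//2),min(639,x+w//2)].round())
        except Exception as e: print(l,e)
print(manip.get_obs())
E
```

```text
top {'fx': 582.9904401052802, 'fy': 582.9904401052802, 'cx': 318.8975781699466, 'cy': 254.75800984445502, 'position': array([ 438.07881201,   70.15952389, 1210.96942325]), 'rotation': array([ 0.71228623, -0.70043072,  0.03583117, -0.02759098])}Traceback (most recent call last):
  File "<stdin>", line 4, in <module>
  File "h.py", line 11, in pts
    return c@np.array(m['rotation']).T+np.array(m['position'])
           ~^~~~~~~~~~~~~~~~~~~~~~~~~~
ValueError: matmul: Input operand 1 has a mismatch in its core dimension 0, with gufunc signature (n?,k),(k,m?)->(n?,m?) (size 4 is different from 3)
```

```bash
sed -i "s/c@np.array(m\['rotation'\]).T/c@R.from_quat(m['rotation']).as_matrix().T/; 1a from scipy.spatial.transform import Rotation as R" h.py
python3 - <<'E'
from h import *
for n in ('top','side'):
    im,d=snap(n,n+'1.png'); m=manip.camera_model(n); print(n,m)
    P=pts(n,d)
    for l in ('kit_sealed_c','kit_torn_c','rack','kit_filed','tape','bin_mouth'):
        try:
            for b in manip.boxes_of(n,l)[:4]:
                x,y,w,h=[int(k) for k in b['rect']]; print(l,b['rect'],round(b['conf'],2),P[min(479,y+h//2),min(639,x+w//2)].round())
        except Exception as e: print(l,e)
print(manip.get_obs())
E
```

```text
top {'fx': 582.9904401052802, 'fy': 582.9904401052802, 'cx': 318.8975781699466, 'cy': 254.75800984445502, 'position': array([ 438.07881201,   70.15952389, 1210.96942325]), 'rotation': array([ 0.71228623, -0.70043072,  0.03583117, -0.02759098])}
kit_sealed_c [189.1, 246.2, 62.3, 50.9] 0.83 [507. 255.  40.]
kit_torn_c [328.7, 236.6, 60.9, 34.7] 0.77 [548. -22.  40.]
kit_torn_c [199.3, 349.9, 36.9, 59.9] 0.67 [295. 255.  36.]
rack [447.1, 266.0, 83.3, 73.3] 0.9 [ 455. -295.    3.]
kit_filed [499.8, 280.6, 34.7, 56.6] 0.56 [ 443. -330.   70.]
bin_mouth [171.2, 87.6, 219.6, 117.2] 0.66 [ 841.  156. -221.]
side {'fx': 512.5158729444134, 'fy': 512.5158729444134, 'cx': 312.30489897333285, 'cy': 245.71632103449815, 'position': array([  12.27018551, -728.38600478,  929.412279  ]), 'rotation': array([ 0.87578549, -0.28348174,  0.1122355 , -0.37422061])}
kit_sealed_c [249.0, 194.0, 22.7, 35.2] 0.62 [502. 226.  37.]
kit_sealed_c [170.3, 163.7, 32.0, 49.8] 0.48 [367. 380.  85.]
kit_torn_c [160.1, 221.8, 52.5, 40.5] 0.85 [288. 234.  40.]
kit_torn_c [311.2, 233.6, 48.7, 53.7] 0.6 [551. -43.  42.]
ra
[... 291 characters left out ...]
time': 0.75, 'joint_pos': array([ 1.10600531e+00,  2.38157289e-01, -1.34877595e-02,  1.31922309e+00,
       -1.78880824e-05,  1.57082150e+00]), 'qd': array([-0.00025904,  0.0003286 ,  0.00042925, -0.00197515,  0.00012888,
       -0.00071518]), 'joint_efforts': array([-1.77683753e-03, -5.38479781e+01,  3.46665788e+01,  2.33545405e-03,
       -1.93786805e-04,  2.03902772e-05]), 'ee_pos': array([235.30660683, 469.25877856, 231.30341608]), 'tool_rot': array([ 2.30321541e-01,  9.73114580e-01, -3.69996562e-05,  4.34817349e-07]), 'force': array([-0.89322209, -0.01562927, -0.4997871 ]), 'moment': array([-0.00204427,  0.02746315,  0.02331566]), 'grasp_force': 0.0, 'gripper_width': 0.9981397754191729}
```

View pics/top1.png

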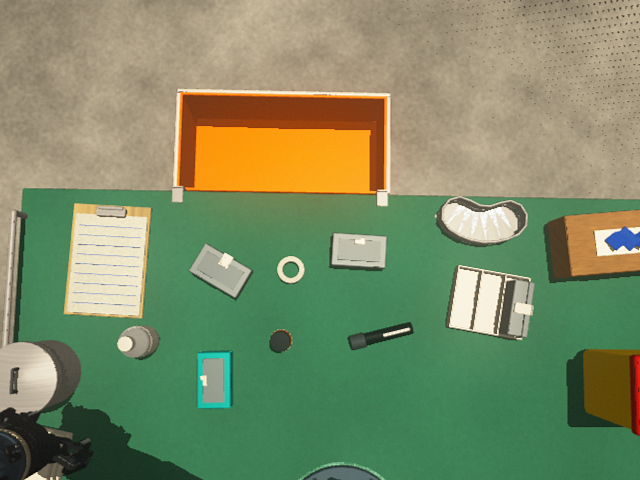

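View pics/side1.png

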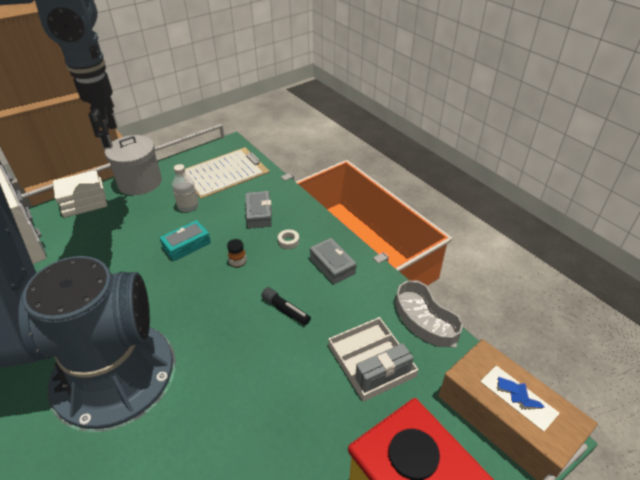

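The top view shows grey kit A at px (220,271), grey kit B at px (358,251), and a turquoise decoy at (215,379), which is not meant. The rack is at (490,302) with the filed kit in its right-hand slot, and the bin straps are at (178,194) and (382,198). A seems to have the whole strap and B the torn one, so I'll confirm that in one crop and take geometry at the same time.

Run:
```python
from h import *
im=cv2.imread('pics/top_raw.png'); s=cv2.imread('pics/side_raw.png')
f=lambda i,x,y,w,h:cv2.resize(i[y:y+h,x:x+w],(400,300),interpolation=cv2.INTER_CUBIC)
cv2.imwrite('pics/crop1.png',np.vstack([np.hstack([f(im,180,235,80,60),f(im,318,222,80,60)]),np.hstack([f(s,220,180,80,60),f(s,293,230,80,60)])]))
d=np.load('pics/top.npy');P=pts('top',d)
def box(reg,z0,z1):
    x,y,w,h=reg; q=P[y:y+h,x:x+w].reshape(-1,3); q=q[(q[:,2]>z0)&(q[:,2]<z1)]
    r=cv2.minAreaRect(q[:,:2].astype(np.float32)); return len(q),r,np.median(q[:,2]),cv2.boxPoints(r).round().tolist()
print('A',box((180,238,80,66),33,46)); print('B',box((322,226,74,54),33,46))
print('rack',box((438,255,105,92),18,32)); print('filed',box((490,265,55,80),60,72))
print('tape',box((270,250,40,40),12,26)); print('torch',box((340,315,80,40),8,40)); print('jar',box((262,322,40,40),50,70))
print('dish',box((430,190,105,62),28,45))
for p in [(178,188),(178,196),(382,193),(382,201),(280,192),(280,196),(50,300),(300,300)]: print(p,P[p[1],p[0]].round(1))
```

```text
A (1780, ((510.87091064453125, 256.31378173828125), (110.72376251220703, 68.3045883178711), 60.79764175415039), np.float64(39.30750858005911), [[454.0, 225.0], [514.0, 191.0], [568.0, 288.0], [508.0, 321.0]])
B (1736, ((555.2514038085938, -22.367839813232422), (110.0846176147461, 66.40694427490234), 87.28974151611328), np.float64(38.85448214894575), [[519.0, -76.0], [586.0, -79.0], [591.0, 31.0], [525.0, 34.0]])
rack (761, ((455.1869201660156, -291.0749816894531), (151.0398712158203, 128.15467834472656), 80.84056091308594), np.float64(23.835960129957584), [[380.0, -355.0], [506.0, -376.0], [530.0, -227.0], [404.0, -206.0]])
filed (1131, ((443.3204345703125, -340.3733215332031), (45.275508880615234, 110.08990478515625), 80.95140075683594), np.float64(68.0544967777571), [[385.0, -354.0], [494.0, -371.0], [501.0, -327.0], [393.0, -309.0]])
tape (366, ((515.3978271484375, 115.87313842773438), (53.80165481567383, 53.461509704589844), 0.7532912492752075), np.float64(18.16696899473584), [[488.0, 142.0], [489.0, 89.0], [543.0, 89.0], [542.0, 143.0]])
torch (825, ((384.4127502441406, -71.03335571289062), (30.663232803344727, 129.75701904296875), 14.871326446533203), np.float64(22.51596716898257), [[353.0, -12.0], [386.0, -138.0], [416.0, -130.0], [383.0, -4.0]])
jar (327, ((371.14141845703125, 131.8670654296875), (37.426055908203125, 38.95827865600586), 89.56627655029297), np.float64(60.97757004496748), [[352.0, 113.0], [390.0, 113.0], [391.0, 150.0], [352.0, 151.0]])
dish (504, ((621.7656860351562, -277.88751220703125), (176.46681213378906, 92.72195434570312), 87.8467025756836), np.float64(35.586734733005756), [[572.0, -364.0], [665.0, -368.0], [671.0, -191.0], [579.0, -188.0]])
(178, 188) [682.5 354.8   1.7]
(178, 196) [665.7 354.4   0.7]
(382, 193) [680.5 -74.2  -1.6]
(382, 201) [662.7 -73.8   2.3]
(280, 192) [690.8 144.6 -63.2]
(280, 196) [670.1 140.8  -1.6]
(50, 300) [444.  610.7  -3.5]
(300, 300) [452.5  94.6  -4. ]
```

View pics/crop1.png

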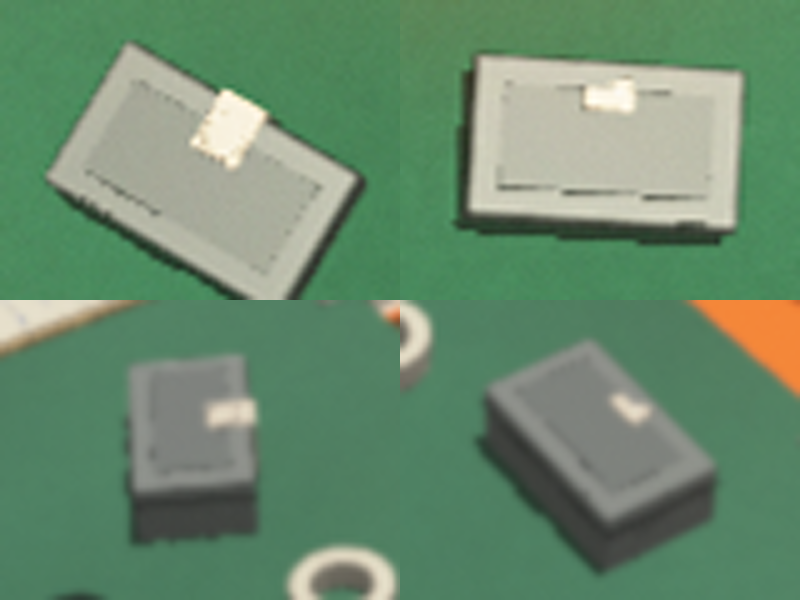

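Confirmed: A's strap is whole and runs over the edge, so A at world (511,256) is the sealed kit. B shows only a stub on the lid, so B at (555,-22) is the waste kit. The tool can only point straight down. My plan is to tilt A on the rack's outer wall, squeeze it upright, then file it.

Call:
step_arm([
  {"twist": -0.044},
  {"twist": -0.044},
  {"twist": -0.044},
  {"twist": -0.044},
  {"twist": -0.044},
  {"twist": -0.044},
  {"twist": -0.044},
  {"twist": -0.044},
  {"twist": -0.044},
  {"twist": -0.044},
  {"twist": -0.044},
  {"dp": [0.19,-0.86,0]},
  {"dp": [0.19,-0.86,0]},
  {"dp": [0.19,-0.86,0]},
  {"dp": [0.19,-0.86,0]},
  {"dp": [0.19,-0.86,0]},
  {"dp": [0.19,-0.86,0]},
  {"dp": [0.19,-0.86,0]},
  {"dp": [0.19,-0.86,0]},
  {},
], claw=-1)

```text
$.increments[0]: bad value
```

```bash
cat >> h.py <<'E'
def to(x,y,z,yaw=None):
    o=manip.get_obs(); r=R.from_quat(o['tool_rot']); M=r.as_matrix(); p=np.array(o['ee_pos'])
    ya=np.degrees(np.arctan2(M[1,1],M[0,1]))
    print('t',o['time'],'pos',p.round(1),'yaw',ya.round(1),'tilt',M[:,2].round(3),'w',round(o['gripper_width'],3),'gf',o['grasp_force'],'F',np.round(o['force'],1),'q',np.round(o['joint_pos'],2))
    d=M.T@(np.array([x,y,z])-p); print('dp mm',d.round(1),'units',(d/50).round(3))
    if yaw is not None: print('twist units',round(-((yaw-ya+180)%360-180)/180,4))
E
python3 -c "
from h import *
to(499,235,4,150.8)"
```

```text
t 0.75 pos [235.3 469.3 231.3] yaw 63.4 tilt [-0. -0. -1.] w 0.998 gf 0.0 F [-0.9 -0.  -0.5] q [ 1.11  0.24 -0.01  1.32 -0.    1.57]
dp mm [-340.7  -91.2  227.3] units [-6.814 -1.824  4.546]
twist units -0.4857
```

Call:
step_arm([
  {"dp": [0,0,0],"twist": -0.044},
  {"dp": [0,0,0],"twist": -0.044},
  {"dp": [0,0,0],"twist": -0.044},
  {"dp": [0,0,0],"twist": -0.044},
  {"dp": [0,0,0],"twist": -0.044},
  {"dp": [0,0,0],"twist": -0.044},
  {"dp": [0,0,0],"twist": -0.044},
  {"dp": [0,0,0],"twist": -0.044},
  {"dp": [0,0,0],"twist": -0.044},
  {"dp": [0,0,0],"twist": -0.044},
  {"dp": [0,0,0],"twist": -0.044},
  {"dp": [0.19,-0.86,0],"twist": 0},
  {"dp": [0.19,-0.86,0],"twist": 0},
  {"dp": [0.19,-0.86,0],"twist": 0},
  {"dp": [0.19,-0.86,0],"twist": 0},
  {"dp": [0.19,-0.86,0],"twist": 0},
  {"dp": [0.19,-0.86,0],"twist": 0},
  {"dp": [0.19,-0.86,0],"twist": 0},
  {"dp": [0.19,-0.86,0],"twist": 0},
  {"dp": [0,0,0],"twist": 0},
], claw=-1)

```text
time: 2.75
ee_pos: [500.5, 230.5, 230.9]
tool_rot: [-0.502, 0.865, -0.001, 0.0]
force: [-0.6, 0.8, -0.6]
gripper_width: 1.001
grasp_force: 0.0
```

```bash
python3 -c "
from h import *
to(499,235,15,150.8)"
```

```text
t 2.75 pos [500.5 230.5 230.9] yaw 150.2 tilt [ 0.001 -0.001 -1.   ] w 1.001 gf 0.0 F [-0.6  0.8 -0.6] q [ 0.43  0.28  0.05  1.33 -0.   -0.62]
dp mm [ -3.3   3.8 215.9] units [-0.065  0.077  4.318]
twist units -0.0032
```

Call:
step_arm([
  {"dp": [-0.06,0.08,0.8],"twist": -0.003},
  {"dp": [0,0,0.8],"twist": 0},
  {"dp": [0,0,0.8],"twist": 0},
  {"dp": [0,0,0.7],"twist": 0},
  {"dp": [0,0,0.6],"twist": 0},
  {"dp": [0,0,0.4],"twist": 0},
  {"dp": [0,0,0.26],"twist": 0},
  {"dp": [0,0,0.1],"twist": 0},
  {"dp": [0,0,0],"twist": 0},
  {"dp": [0,0,0],"twist": 0},
])

```text
time: 3.75
ee_pos: [495.5, 238.6, 9.0]
tool_rot: [-0.508, 0.861, -0.0, 0.0]
force: [-0.1, -0.8, -0.1]
gripper_width: 1.002
grasp_force: 0.0
```

Call:
step_arm([
  {"dp": [0,0,0],"twist": 0},
  {"dp": [0,0,0],"twist": 0},
  {"dp": [0,0,0],"twist": 0},
  {"dp": [0,0,0],"twist": 0},
  {"dp": [0,0,0],"twist": 0},
  {"dp": [0,0,0],"twist": 0},
], claw=1)

```text
time: 4.35
ee_pos: [495.7, 239.0, 10.0]
tool_rot: [-0.508, 0.861, 0.001, 0.001]
force: [-2.9, -0.3, 11.9]
gripper_width: 0.757
grasp_force: 89.8
```

```bash
python3 -c "
from h import *
to(499,235,150,80.8)"
```

```text
t 4.35 pos [495.7 239.   10. ] yaw 151.0 tilt [ 0.002  0.002 -1.   ] w 0.757 gf 89.78139576734975 F [-2.9 -0.3 11.9] q [ 0.45  0.44 -0.32  0.8   0.   -0.62]
dp mm [   1.6   -4.9 -140. ] units [ 0.031 -0.097 -2.799]
twist units 0.3903
```

Call:
step_arm([
  {"dp": [0,0,-0.3],"twist": 0},
  {"dp": [0,0,-0.6],"twist": 0},
  {"dp": [0,0,-0.9],"twist": 0},
  {"dp": [0,0,-0.9],"twist": 0},
  {"dp": [0,0,0],"twist": 0.043},
  {"dp": [0,0,0],"twist": 0.043},
  {"dp": [0,0,0],"twist": 0.043},
  {"dp": [0,0,0],"twist": 0.043},
  {"dp": [0,0,0],"twist": 0.043},
  {"dp": [0,0,0],"twist": 0.043},
  {"dp": [0,0,0],"twist": 0.043},
  {"dp": [0,0,0],"twist": 0.043},
  {"dp": [0,0,0],"twist": 0.043},
  {"dp": [0,0,0],"twist": 0},
])

```text
time: 5.75
ee_pos: [495.2, 238.2, 143.7]
tool_rot: [0.076, 0.997, 0.0, 0.0]
force: [0.1, 0.4, -0.4]
gripper_width: 0.754
grasp_force: 88.4
```

```bash
python3 -c "
from h import *
to(447,-204,100,80.8)"
```

```text
t 5.75 pos [495.2 238.2 143.7] yaw 81.3 tilt [ 0.  0. -1.] w 0.754 gf 88.42814990552142 F [ 0.1  0.4 -0.4] q [ 0.45  0.32 -0.12  1.12  0.    0.6 ]
dp mm [ -19.6 -444.4   43.6] units [-0.393 -8.889  0.872]
twist units 0.0025
```

Call:
step_arm([
  {"dp": [-0.04,-0.5,0],"twist": 0.002},
  {"dp": [-0.04,-0.84,0],"twist": 0},
  {"dp": [-0.04,-0.84,0],"twist": 0},
  {"dp": [-0.04,-0.84,0],"twist": 0},
  {"dp": [-0.04,-0.84,0],"twist": 0},
  {"dp": [-0.04,-0.84,0],"twist": 0},
  {"dp": [-0.04,-0.84,0],"twist": 0},
  {"dp": [-0.04,-0.84,0],"twist": 0},
  {"dp": [-0.04,-0.84,0],"twist": 0},
  {"dp": [-0.03,-0.84,0],"twist": 0},
  {"dp": [0,-0.84,0],"twist": 0},
  {"dp": [0,0,0.3],"twist": 0},
  {"dp": [0,0,0],"twist": 0},
  {"dp": [0,0,0],"twist": 0},
])

```text
time: 7.15
ee_pos: [444.8, -204.0, 128.5]
tool_rot: [0.077, 0.997, 0.0, -0.0]
force: [0.6, -0.1, -1.2]
gripper_width: 0.76
grasp_force: 88.4
```

```bash
python3 -c "
from h import *
to(447,-204,100,80.8)
im,d=snap('side'); a=cv2.resize(im[240:420,260:500,::-1],(800,600),interpolation=cv2.INTER_CUBIC); cv2.imwrite('pics/s2.png',a)
im,d=snap('top')
P=pts('top',d); q=P[230:380,400:560].reshape(-1,3)
"
```

```text
t 7.15 pos [ 444.8 -204.   128.5] yaw 81.1 tilt [-0.001  0.    -1.   ] w 0.76 gf 88.40244311839342 F [ 0.6 -0.1 -1.2] q [-0.43  0.24 -0.29  1.05  0.   -0.28]
dp mm [-2.2  0.3 28.5] units [-0.045  0.006  0.57 ]
twist units 0.0019
```

View pics/s2.png

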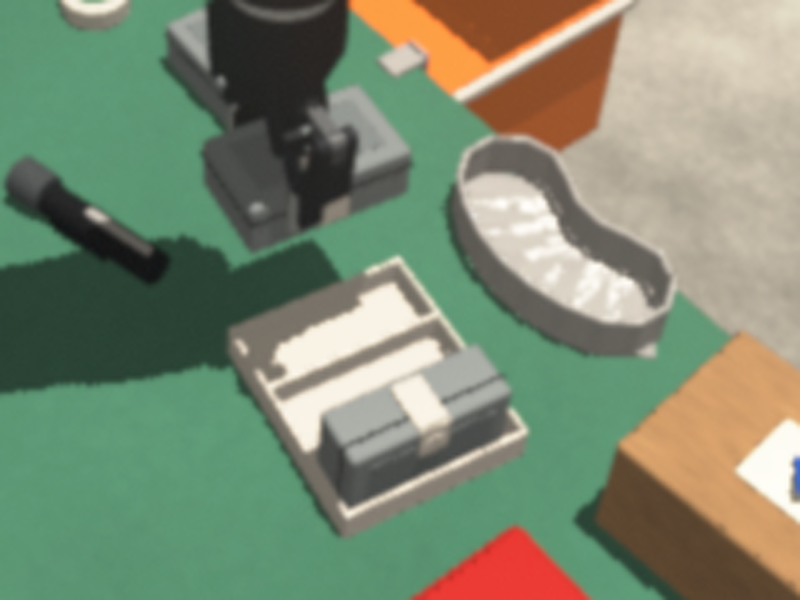

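Call:
step_arm([
  {"dp": [-0.04,0,0.6],"twist": 0.002},
  {"dp": [0,0,0.6],"twist": 0},
  {"dp": [0,0,0.4],"twist": 0},
  {"dp": [0,0,0.14],"twist": 0},
  {"dp": [0,0,0.04],"twist": 0},
  {"dp": [0,0,0],"twist": 0},
  {"dp": [0,0,0],"twist": 0},
])

```text
time: 7.95
ee_pos: [447.9, -204.9, 40.4]
tool_rot: [0.081, 0.997, -0.0, 0.001]
force: [0.4, 0.1, -0.8]
gripper_width: 0.759
grasp_force: 88.4
```

Call:
step_arm([
  {"dp": [0,0,0.04],"twist": 0},
  {"dp": [0,0,0.02],"twist": 0},
  {"dp": [0,0,0],"twist": 0},
])

```text
time: 8.25
ee_pos: [447.1, -204.7, 36.5]
tool_rot: [0.082, 0.997, -0.0, 0.0]
force: [-0.8, -0.4, -0.6]
gripper_width: 0.763
grasp_force: 88.4
```

Call:
step_arm([
  {"dp": [0,0,0],"twist": 0},
  {"dp": [0,0,0],"twist": 0},
  {"dp": [0,0,0],"twist": 0},
], claw=-0.7)

```text
time: 8.55
ee_pos: [447.1, -204.7, 36.4]
tool_rot: [0.082, 0.997, -0.0, 0.0]
force: [-0.4, 1.2, 0.2]
gripper_width: 0.849
grasp_force: 0.2
```

```bash
python3 -c "
from h import *
to(447,-204,30,80.8)
im,d=snap('side'); a=cv2.resize(im[270:405,310:490,::-1],(800,600),interpolation=cv2.INTER_CUBIC); cv2.imwrite('pics/s3.png',a)
"
```

```text
t 8.55 pos [ 447.1 -204.7   36.4] yaw 80.6 tilt [ 0. -0. -1.] w 0.849 gf 0.17387239837262314 F [-0.4  1.2  0.2] q [-0.43  0.33 -0.43  0.81 -0.   -0.27]
dp mm [0.3 0.7 6.4] units [0.005 0.014 0.128]
twist units -0.0009
```

View pics/s3.png

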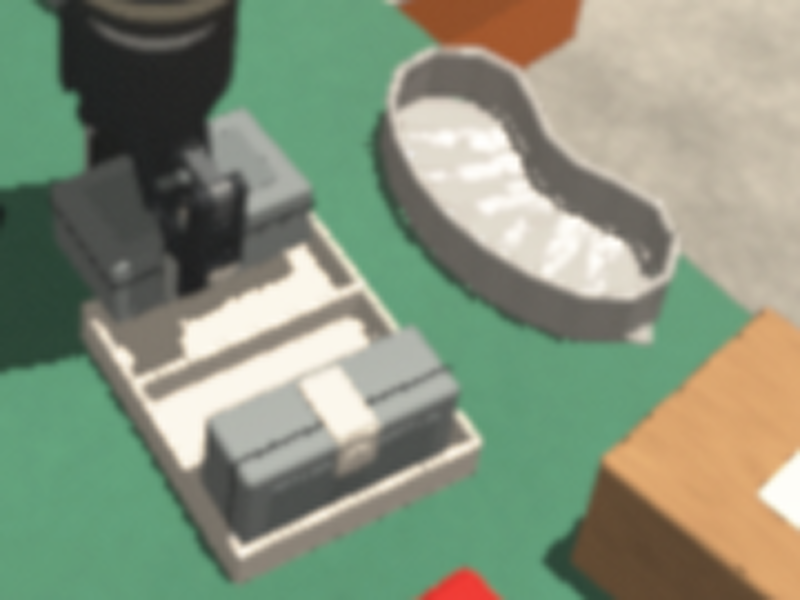

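Call:
step_arm([
  {"dp": [0,0,0],"twist": 0},
  {"dp": [0,0.06,0],"twist": 0},
  {"dp": [0,0.06,0.05],"twist": 0},
  {"dp": [0,0.06,0.05],"twist": 0},
  {"dp": [0,0.06,0.05],"twist": 0},
  {"dp": [0,0,0.05],"twist": 0},
  {"dp": [0,0,0],"twist": 0},
], claw=-1)

```text
time: 9.3
ee_pos: [448.8, -192.6, 25.9]
tool_rot: [0.081, 0.997, 0.0, -0.0]
force: [0.8, 0.4, 0.3]
gripper_width: 0.995
grasp_force: 0.0
```

```bash
python3 -c "
from h import *
to(447,-204,30,80.8)
im,d=snap('side'); a=cv2.resize(im[270:405,310:490,::-1],(800,600),interpolation=cv2.INTER_CUBIC); cv2.imwrite('pics/s4.png',a)
"
```

```text
t 9.3 pos [ 448.8 -192.6   25.9] yaw 80.7 tilt [-0.001  0.    -1.   ] w 0.995 gf 0.0 F [0.8 0.4 0.3] q [-0.41  0.34 -0.45  0.78 -0.   -0.24]
dp mm [ -0.1 -11.5  -4.1] units [-0.001 -0.231 -0.082]
twist units -0.0007
```

View pics/s4.png

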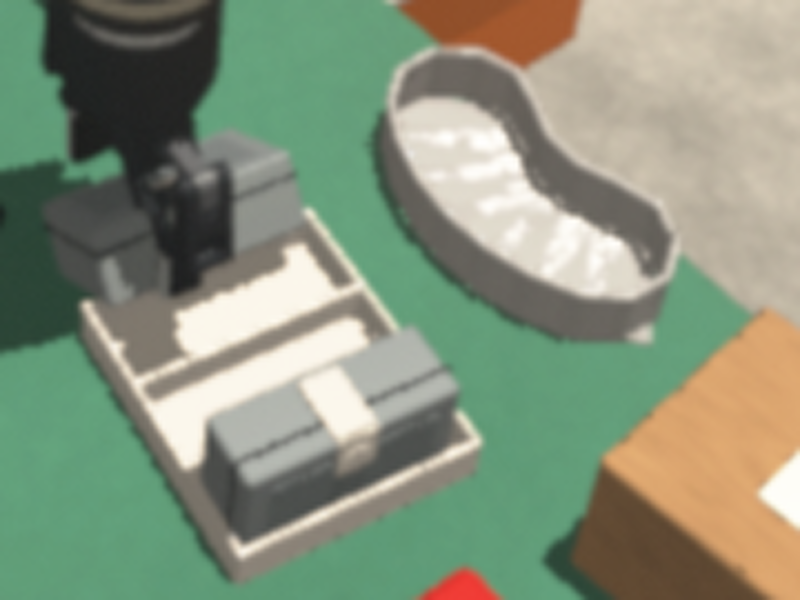

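Call:
step_arm([
  {"dp": [0,0,0.12],"twist": 0},
  {"dp": [0,0,0.12],"twist": 0},
  {"dp": [0,0,0],"twist": 0},
  {"dp": [0,0,0],"twist": 0},
])

```text
time: 9.75
ee_pos: [448.8, -192.8, 14.0]
tool_rot: [0.082, 0.997, 0.0, -0.0]
force: [-0.0, -0.4, 0.5]
gripper_width: 0.999
grasp_force: 0.0
```

Call:
step_arm([
  {"dp": [0,0,0],"twist": 0},
  {"dp": [0,0,0],"twist": 0},
  {"dp": [0,0,0],"twist": 0},
], claw=-0.75)

```text
time: 10.05
ee_pos: [449.1, -192.8, 14.9]
tool_rot: [0.082, 0.997, 0.0, 0.0]
force: [-1.0, 1.0, 5.5]
gripper_width: 0.879
grasp_force: 26.8
```

Call:
step_arm([
  {"dp": [0,0,0],"twist": 0},
  {"dp": [0,0,0],"twist": 0},
  {"dp": [0,0,0],"twist": 0},
], claw=-0.6)

```text
time: 10.35
ee_pos: [449.2, -192.8, 15.4]
tool_rot: [0.082, 0.997, 0.0, 0.0]
force: [-5.3, 2.7, 12.5]
gripper_width: 0.86
grasp_force: 65.3
```

```bash
python3 -c "
from h import *
to(447,-204,30,80.8)
im,d=snap('side'); a=cv2.resize(im[270:405,310:490,::-1],(800,600),interpolation=cv2.INTER_CUBIC); cv2.imwrite('pics/s5.png',a)
"
```

```text
t 10.35 pos [ 449.2 -192.8   15.4] yaw 80.6 tilt [ 0.001 -0.    -1.   ] w 0.86 gf 65.26613920927048 F [-5.3  2.7 12.5] q [-0.41  0.35 -0.46  0.76  0.   -0.24]
dp mm [  0.3 -11.4 -14.6] units [ 0.006 -0.229 -0.293]
twist units -0.0009
```

View pics/s5.png

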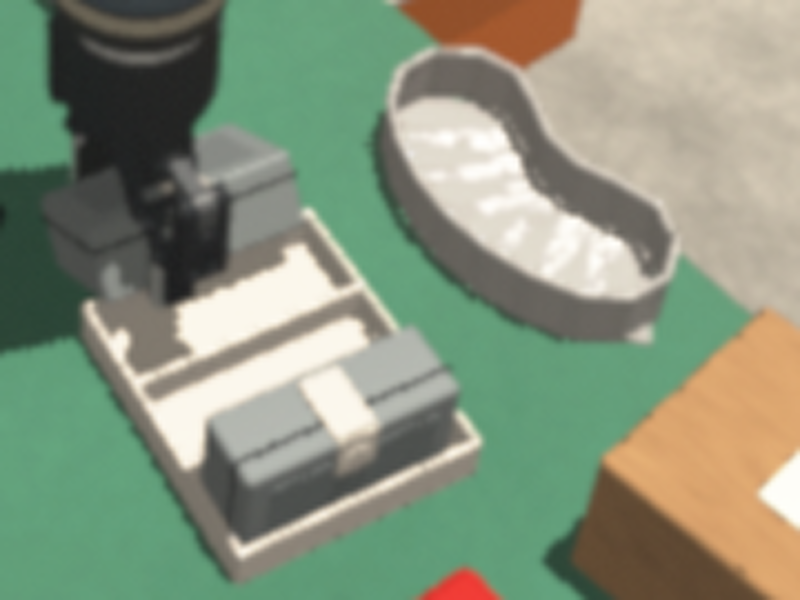

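Squeezing now just jams the kit on its diagonal, tilted about 40–45°. I'll open up and lift the inner top edge with the inner finger, moving up and outward.

Call:
step_arm([
  {"dp": [0,0,0],"twist": 0},
  {"dp": [0,0,0],"twist": 0},
  {"dp": [0,0,0],"twist": 0},
], claw=-1)

```text
time: 10.7
ee_pos: [449.1, -192.9, 14.3]
tool_rot: [0.082, 0.997, -0.0, 0.0]
force: [-0.3, 0.0, -0.1]
gripper_width: 0.999
grasp_force: 0.0
```

```bash
cat >> h.py <<'E'
ux=np.array([.987,-.159]);uy=np.array([.159,.987]);C=np.array([455.2,-291.1])
def prof():
    Q=[]
    for n in ('side','top'):
        im,d=snap(n); P=pts(n,d).reshape(-1,3); P=P[(d.reshape(-1)>0)]
        r=P[:,:2]-C; Q.append(np.c_[r@ux,r@uy,P[:,2]])
        q=Q[-1]; q=q[(q[:,0]>8)&(q[:,0]<48)&(q[:,1]>35)&(q[:,1]<150)&(q[:,2]<95)]
        print(n,[(a,int(np.median(q[k,2]))) for a in range(35,150,5) if (k:=(q[:,1]>=a)&(q[:,1]<a+5)).sum()>4])
E
python3 -c "
from h import *
prof();to(447,-204,30,80.8)"
```

```text
side [(35, 4), (40, 4), (45, 4), (50, 4), (55, 4), (60, 40), (65, 15), (70, 56), (75, 65), (80, 67), (85, 64), (90, 61), (95, 57), (100, 55), (105, 52), (110, 49), (115, 46), (120, 42), (130, 35)]
top [(70, 58), (75, 62), (80, 65), (85, 62), (90, 60), (95, 58), (100, 55), (105, 51), (110, 48), (115, 44), (120, 41), (125, 38), (130, 31), (135, -1), (140, -1), (145, -1)]
t 10.8 pos [ 449.  -192.8   14.2] yaw 80.6 tilt [-0. -0. -1.] w 1.003 gf 0.0 F [ 0.1 -0.3  0.4] q [-0.41  0.36 -0.46  0.75 -0.   -0.24]
dp mm [  0.1 -11.4 -15.8] units [ 0.002 -0.227 -0.316]
twist units -0.0008
```

Call:
step_arm([
  {"dp": [0,0.06,0],"twist": 0},
  {"dp": [0,0.06,0],"twist": 0},
  {"dp": [0,0.03,-0.02],"twist": 0},
  {"dp": [0,0.04,-0.05],"twist": 0},
  {"dp": [0,0.04,-0.06],"twist": 0},
  {"dp": [0,0.05,-0.06],"twist": 0},
  {"dp": [0,0.05,-0.06],"twist": 0},
  {"dp": [0,0,0],"twist": 0},
  {"dp": [0,0,0],"twist": 0},
])

```text
time: 11.7
ee_pos: [451.8, -176.5, 27.0]
tool_rot: [0.081, 0.997, -0.0, 0.0]
force: [0.3, -1.5, -0.2]
gripper_width: 0.996
grasp_force: 0.2
```

```bash
python3 -c "
from h import *
prof();to(447,-204,30,80.8)"
```

```text
side [(35, 5), (40, 4), (45, 3), (50, 4), (55, 4), (60, 4), (65, 13), (70, 47), (75, 55), (80, 60), (85, 63), (90, 3), (95, 70), (100, 68), (105, 66), (110, 62), (115, 56), (120, 51), (125, 44), (130, 40)]
top [(95, 70), (100, 69), (105, 66), (110, 61), (115, 55), (120, 51), (125, 45), (130, 40), (135, 35), (140, 27), (145, -1)]
t 11.8 pos [ 451.8 -176.7   26.8] yaw 80.6 tilt [ 0. -0. -1.] w 1.002 gf 0.2554574003443122 F [ 0.5 -0.   0.2] q [-0.37  0.33 -0.45  0.78 -0.   -0.21]
dp mm [  0.3 -27.7  -3.1] units [ 0.006 -0.555 -0.063]
twist units -0.0008
```

Call:
step_arm([
  {"dp": [0,0.05,-0.05],"twist": 0},
  {"dp": [0,0.05,-0.05],"twist": 0},
  {"dp": [0,0.06,-0.05],"twist": 0},
  {"dp": [0,0.06,-0.05],"twist": 0},
  {"dp": [0,0.05,-0.03],"twist": 0},
  {"dp": [0,0,0],"twist": 0},
  {"dp": [0,0,0],"twist": 0},
])

```text
time: 12.5
ee_pos: [454.0, -163.1, 38.3]
tool_rot: [0.081, 0.997, -0.0, 0.0]
force: [0.0, 0.1, 0.1]
gripper_width: 1.001
grasp_force: 0.0
```

```bash
python3 -c "
from h import *
prof();to(447,-204,30,80.8)"
```

```text
side [(35, 4), (40, 4), (45, 4), (50, 3), (55, 4), (60, 4), (65, 12), (70, 19), (85, 1), (90, 0), (95, 0), (100, 0), (105, 0), (110, 0), (115, 17), (120, 51), (125, 69), (130, 69), (135, 69), (140, 68), (145, 68)]
top [(95, 0), (100, -1), (105, -2), (110, -3), (125, 67), (130, 68), (135, 67), (140, 66), (145, 65)]
t 12.6 pos [ 453.9 -163.2   38.2] yaw 80.6 tilt [-0. -0. -1.] w 1.002 gf 0.0 F [0.6 0.1 0.5] q [-0.35  0.32 -0.44  0.81 -0.   -0.18]
dp mm [  0.1 -41.3   8.2] units [ 0.003 -0.827  0.165]
twist units -0.0008
```

```bash
python3 -c "
from h import *
for n in ('side','top'):
    im,d=snap(n); P=pts(n,d).reshape(-1,3); r=P[:,:2]-C; a,b=r@ux,r@uy
    k=(abs(a)<75)&(b>110)&(b<172)&(P[:,2]>60)&(P[:,2]<72)
    k&=~((abs(a+22)<18))
    print(n,k.sum(),np.percentile(a[k],[1,99]).round(),np.percentile(b[k],[1,99]).round(),cv2.minAreaRect(np.c_[a[k],b[k]].astype(np.float32)))
cv2.imwrite('pics/s6.png',cv2.resize(cv2.imread('pics/side_raw.png')[225:375,280:480],(800,600),interpolation=cv2.INTER_CUBIC))
to(447,-204,30,80.8)"
```

```text
side 307 [-52.  57.] [112. 153.] ((2.2867469787597656, 132.8787078857422), (43.56950378417969, 110.49645233154297), 88.83080291748047)
top 547 [-54.  55.] [115. 156.] ((0.3092536926269531, 138.64071655273438), (40.411643981933594, 111.22698974609375), 84.02391052246094)
t 12.7 pos [ 453.8 -163.3   38.2] yaw 80.6 tilt [-0. -0. -1.] w 0.997 gf 0.0 F [ 1.  -0.2 -0.2] q [-0.35  0.32 -0.44  0.81 -0.   -0.18]
dp mm [  0.1 -41.3   8.2] units [ 0.002 -0.826  0.165]
twist units -0.0009
```

View pics/s6.png

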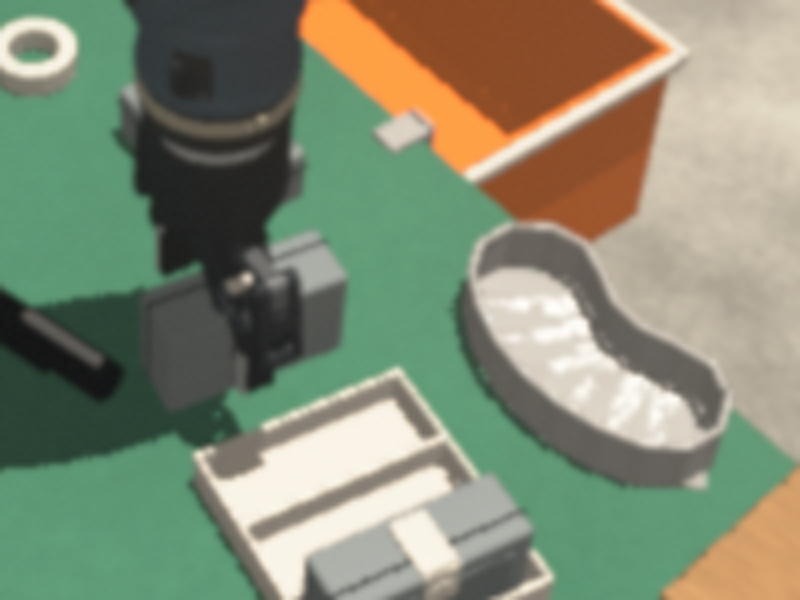

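Call:
step_arm([
  {"dp": [0,0.11,0.06],"twist": 0},
  {"dp": [0,0.11,0.06],"twist": 0},
  {"dp": [0,0,0],"twist": 0},
])

```text
time: 13.0
ee_pos: [455.3, -151.5, 31.8]
tool_rot: [0.081, 0.997, 0.0, -0.001]
force: [-0.6, -0.0, -0.2]
gripper_width: 1.002
grasp_force: 0.0
```

Call:
step_arm([
  {"dp": [0,0,0],"twist": 0},
  {"dp": [0,0,0],"twist": 0},
  {"dp": [0,0,0],"twist": 0},
  {"dp": [0,0,0],"twist": 0},
  {"dp": [0,0,0],"twist": 0},
  {"dp": [0,0,0],"twist": 0},
  {"dp": [0,0,0],"twist": 0},
], claw=1)

```text
time: 13.7
ee_pos: [455.9, -152.5, 32.6]
tool_rot: [0.082, 0.997, -0.0, 0.0]
force: [-1.2, -0.3, 6.2]
gripper_width: 0.459
grasp_force: 60.2
```

Call:
step_arm([
  {"dp": [0,0,-0.2],"twist": 0},
  {"dp": [0,0,-0.4],"twist": 0},
  {"dp": [0,0,-0.4],"twist": 0},
  {"dp": [0,0,0],"twist": 0},
  {"dp": [0,0,0],"twist": 0},
])

```text
time: 14.2
ee_pos: [455.8, -152.4, 82.4]
tool_rot: [0.082, 0.997, -0.0, 0.0]
force: [-1.3, -0.1, -0.9]
gripper_width: 0.46
grasp_force: 60.1
```

```bash
python3 -c "
from h import *
o=manip.get_obs();r=np.array(o['ee_pos'][:2])-C; print('tcp rack',r@ux,r@uy)
for n in ('side','top'):
    im,d=snap(n); P=pts(n,d).reshape(-1,3); r=P[:,:2]-C; a,b=r@ux,r@uy
    k=(abs(a)<75)&(b>105)&(b<172)&(P[:,2]>40)&(P[:,2]<130)&~((abs(a+22)<22))
    print(n,k.sum(),np.percentile(P[k,2],[2,50,98]).round());k&=(P[:,2]>98)
    print(np.percentile(a[k],[1,99]).round(),np.percentile(b[k],[1,99]).round(),cv2.minAreaRect(np.c_[a[k],b[k]].astype(np.float32)))
t=C+49*uy-22*ux
to(t[0],t[1],82,80.8)"
```

```text
tcp rack -21.441361892806206 136.9514569373123
side 860 [ 54.  97. 118.]
[-53.  57.] [114. 155.] ((2.188579559326172, 134.9722900390625), (43.718727111816406, 111.26163482666016), 89.29743194580078)
top 613 [ 56. 112. 117.]
[-54.  54.] [124. 161.] ((0.2581825256347656, 143.97808837890625), (37.75537872314453, 111.17262268066406), 84.94734191894531)
t 14.3 pos [ 455.1 -152.2   81.5] yaw 80.6 tilt [-0.001  0.    -1.   ] w 0.459 gf 60.09391665458679 F [ 0.2 -0.1 -0.9] q [-0.32  0.27 -0.39  0.92 -0.   -0.16]
dp mm [ -0.5 -88.2  -0.5] units [-0.011 -1.763 -0.009]
twist units -0.0008
```

```bash
python3 -c "
from h import *
for n in ('side','top'):
    d=np.load(f'pics/{n}.npy'); P=pts(n,d).reshape(-1,3); r=P[:,:2]-C; a,b=r@ux,r@uy; z=P[:,2]
    t=(abs(a)<90)&(b>82)&(b<100); print(n,'table z',np.median(z[t]).round(1),'floor',np.median(z[(abs(a)<50)&(b>35)&(b<62)]).round(1))
    w=(z>19)&(z<31)
    for nm,c,m in [('outer',b,(abs(a)<55)&(b>64)&(b<84)),('div',b,(abs(a)<55)&(b>15)&(b<35)),('end-',a,(b>30)&(b<68)&(a<-52)&(a>-75)),('end+',a,(b>30)&(b<68)&(a>52)&(a<75))]:
        k=w&m
        if k.sum()>5: 
            o=a if c is b else b
            print(nm,k.sum(),np.percentile(c[k],[5,50,95]).round(1),'slope',np.polyfit(o[k],c[k],1)[0].round(3),'z',np.median(z[k]).round(1))
"
```

```text
side table z 509.2 floor 4.3
outer 136 [67.8 69.8 72.1] slope -0.001 z 24.2
div 135 [19.  20.8 23. ] slope -0.004 z 24.7
end- 36 [-62.  -61.1 -58.7] slope -0.018 z 25.2
end+ 38 [62.5 63.8 66.2] slope 0.001 z 24.6
top table z 574.9 floor nan
  return _methods._mean(a, axis=axis, dtype=dtype,
  ret = ret.dtype.type(ret / rcount)
```

Call:
step_arm([
  {"dp": [0.02,-0.4,0],"twist": 0},
  {"dp": [0,-0.6,0],"twist": 0},
  {"dp": [0,-0.5,0],"twist": 0},
  {"dp": [0,-0.29,0.16],"twist": -0.001},
  {"dp": [0,0,0.14],"twist": 0},
  {"dp": [0,0,0],"twist": 0},
  {"dp": [0,0,0],"twist": 0},
])

```text
time: 15.0
ee_pos: [439.7, -239.6, 66.7]
tool_rot: [0.08, 0.997, 0.0, -0.001]
force: [1.0, -0.4, -1.6]
gripper_width: 0.461
grasp_force: 60.2
```

```bash
python3 -c "
from h import *
o=manip.get_obs();r=np.array(o['ee_pos'][:2])-C; print('tcp rack',r@ux,r@uy)
for n in ('side','top'):
    im,d=snap(n); P=pts(n,d).reshape(-1,3); r=P[:,:2]-C; a,b=r@ux,r@uy; z=P[:,2]
    for nm,c,m in [('kit+yface',b,(z>80)&(z<93)&(abs(a-18)<22)&(b>10)&(b<90)),('kit top',b,(z>94)&(z<106)&(abs(a-22)<25)&(b>10)&(b<90)),('kita',a,(z>60)&(z<104)&(b>10)&(b<90)&((a>8)|(a<-40))),('outer',b,(z>19)&(z<31)&(abs(a)<55)&(b>64)&(b<84)),('div',b,(z>19)&(z<31)&(abs(a)<55)&(b>13)&(b<33)),('end+',a,(z>19)&(z<31)&(abs(a-63)<9)&(abs(b-47)<20)),('end-',a,(z>19)&(z<31)&(abs(a+63)<9)&(abs(b-47)<20))]:
        if m.sum()>5: print(n,nm,m.sum(),np.percentile(c[m],[3,50,97]).round(1),np.median(z[m]).round())
to(447,-204,36,80.8)"
```

```text
tcp rack -23.456084528368315 48.35990386628019
side kit+yface 33 [26.6 28.3 29.8] 86.0
side kit top 212 [27.5 45.5 65.9] 100.0
side kita 719 [-54.3  23.9  52.5] 97.0
side outer 7 [68.7 69.6 71.9] 24.0
side div 142 [18.4 20.9 23.4] 24.0
side end+ 13 [63.2 64.1 65.8] 26.0
side end- 38 [-61.8 -60.9 -58.3] 25.0
top kit+yface 50 [68.4 71.1 73.7] 87.0
top kit top 430 [32.8 55.6 70.9] 99.0
top kita 696 [-54.6  27.4  52.2] 98.0
top outer 78 [71.4 73.6 75.2] 23.0
top end+ 18 [60.9 62.6 63.7] 23.0
top end- 31 [-63.7 -62.3 -61. ] 23.0
t 15.1 pos [ 440.3 -239.8   67.3] yaw 80.9 tilt [-0.  0. -1.] w 0.462 gf 60.22283434867859 F [-0.2  0.3 -1.5] q [-0.5   0.31 -0.36  0.9   0.   -0.34]
dp mm [-1.  36.4 31.3] units [-0.02   0.728  0.627]
twist units 0.0004
```

Call:
step_arm([
  {"dp": [-0.036,-0.034,0],"twist": 0},
  {"dp": [0,0,0.1],"twist": 0},
  {"dp": [0,0,0.1],"twist": 0},
  {"dp": [0,0,0.1],"twist": 0},
  {"dp": [0,0,0],"twist": 0},
])

```text
time: 15.6
ee_pos: [441.1, -242.1, 51.4]
tool_rot: [0.08, 0.997, 0.0, -0.001]
force: [0.2, 1.3, -1.0]
gripper_width: 0.459
grasp_force: 60.2
```

Call:
step_arm([
  {"dp": [0,0,0.08],"twist": 0},
  {"dp": [0,0,0.08],"twist": 0},
  {"dp": [0,0,0.08],"twist": 0},
  {"dp": [0,0,0],"twist": 0},
  {"dp": [0,0,0],"twist": 0},
])

```text
time: 16.1
ee_pos: [441.6, -242.5, 40.2]
tool_rot: [0.08, 0.997, -0.0, -0.0]
force: [-0.6, 0.0, -1.3]
gripper_width: 0.462
grasp_force: 60.2
```

Call:
step_arm([
  {"dp": [0,0,0.03],"twist": 0},
  {"dp": [0,0,0.02],"twist": 0},
  {"dp": [0,0,0.02],"twist": 0},
  {"dp": [0,0,0],"twist": 0},
  {"dp": [0,0,0],"twist": 0},
])

```text
time: 16.6
ee_pos: [441.7, -242.5, 36.8]
tool_rot: [0.08, 0.997, -0.0, -0.0]
force: [0.8, 0.7, -1.4]
gripper_width: 0.458
grasp_force: 60.2
```

Call:
step_arm([
  {"dp": [0,0,0.02],"twist": 0},
  {"dp": [0,0,0.01],"twist": 0},
  {"dp": [0,0,0],"twist": 0},
  {"dp": [0,0,0],"twist": 0},
])

```text
time: 17.0
ee_pos: [441.7, -242.6, 36.6]
tool_rot: [0.08, 0.997, -0.0, 0.0]
force: [-4.9, 1.4, 16.0]
gripper_width: 0.461
grasp_force: 61.9
```

Call:
step_arm([
  {"dp": [0,0,-0.02],"twist": 0},
  {"dp": [0,0,0],"twist": 0},
])

```text
time: 17.2
ee_pos: [441.8, -242.6, 36.6]
tool_rot: [0.08, 0.997, -0.0, 0.0]
force: [-2.3, 0.8, 7.2]
gripper_width: 0.459
grasp_force: 61.1
```

Call:
step_arm([
  {"dp": [0,0,0],"twist": 0},
  {"dp": [0,0,0],"twist": 0},
  {"dp": [0,0,0],"twist": 0},
  {"dp": [0,0,-0.2],"twist": 0},
  {"dp": [0,0,-0.5],"twist": 0},
  {"dp": [0,0,-0.8],"twist": 0},
  {"dp": [0,0,-0.8],"twist": 0},
  {"dp": [0,0,0],"twist": 0},
  {"dp": [0,0,0],"twist": 0},
], claw=-0.3)

```text
time: 18.1
ee_pos: [442.3, -242.8, 152.8]
tool_rot: [0.08, 0.997, -0.001, 0.001]
force: [0.5, 0.1, -1.0]
gripper_width: 0.657
grasp_force: 0.0
```

```bash
python3 -c "
from h import *
for n in ('side','top'):
    im,d=snap(n); P=pts(n,d).reshape(-1,3); r=P[:,:2]-C; a,b=r@ux,r@uy; z=P[:,2]
    k=(z>62)&(z<75)&(b>15)&(b<90)&(abs(a)<75)
    if k.sum()>20: print(n,k.sum(),np.median(z[k]),cv2.minAreaRect(np.c_[a[k],b[k]].astype(np.float32)))
P=pts('top',d); q=P[226:280,322:396].reshape(-1,3); q=q[(q[:,2]>33)&(q[:,2]<46)]
print('B',len(q),cv2.minAreaRect(q[:,:2].astype(np.float32)))
P=pts('side',np.load('pics/side.npy')); q=P[225:300,295:370].reshape(-1,3); q=q[(q[:,2]>35)&(q[:,2]<46)]
print('Bside',len(q),cv2.minAreaRect(q[:,:2].astype(np.float32)))
to(555,-22,100,80.8)"
```

```text
side 912 70.24266546471466 ((3.019702911376953, 45.554115295410156), (44.00747299194336, 111.68029022216797), 87.1619644165039)
top 796 68.37217467923188 ((1.0967826843261719, 48.73126220703125), (42.566959381103516, 109.94754028320312), 88.58448028564453)
B 1733 ((555.1395874023438, -22.50082015991211), (110.31360626220703, 66.03065490722656), 87.2511215209961)
Bside 498 ((554.8231811523438, -25.79338836669922), (113.14299011230469, 64.6482162475586), 85.85455322265625)
t 18.2 pos [ 441.2 -242.2  150.9] yaw 80.8 tilt [-0.001  0.    -1.   ] w 0.648 gf 0.0 F [-0.3 -0.1 -0.9] q [-0.5   0.24 -0.22  1.11 -0.   -0.34]
dp mm [-77.3 235.5  50.9] units [-1.546  4.71   1.017]
twist units 0.0002
```

Kit A is filed (top at z≈70, centred in its slot). Next is kit B: push its -y end about 40 mm in +y to clear the hanger strap, then push it off the edge in +x.

Call:
step_arm([
  {"dp": [0,0,0],"twist": 0.042},
  {"dp": [0,0,0],"twist": 0.042},
  {"dp": [0,0,0],"twist": 0.042},
  {"dp": [0,0,0],"twist": 0.042},
  {"dp": [0,0,0],"twist": 0.042},
  {"dp": [0,0,0],"twist": 0.042},
  {"dp": [0,0,0],"twist": 0.042},
  {"dp": [0,0,0],"twist": 0.042},
  {"dp": [0,0,0],"twist": 0.042},
  {"dp": [0,0,0],"twist": 0.042},
  {"dp": [0,0,0],"twist": 0.042},
  {"dp": [0.56,0.41,0],"twist": 0},
  {"dp": [0.56,0.41,0],"twist": 0},
  {"dp": [0.56,0.41,0],"twist": 0},
  {"dp": [0.56,0.41,0],"twist": 0},
  {"dp": [0.56,0.41,0],"twist": 0},
  {"dp": [0,0,0],"twist": 0},
], claw=0.2)

```text
time: 19.9
ee_pos: [551.2, -103.8, 149.7]
tool_rot: [0.72, 0.694, -0.0, -0.001]
force: [-0.2, -0.3, 0.1]
gripper_width: 0.404
grasp_force: 0.0
```

```bash
python3 -c "
from h import *
to(551,-106,6,-2.75)"
```

```text
t 19.9 pos [ 551.2 -103.8  149.7] yaw -2.1 tilt [-0.002  0.001 -1.   ] w 0.404 gf 0.0 F [-0.2 -0.3  0.1] q [-0.19  0.34 -0.08  1.15  0.    1.42]
dp mm [-2.300e+00  1.000e-01  1.437e+02] units [-4.700e-02  2.000e-03  2.873e+00]
twist units 0.0034
```

Call:
step_arm([
  {"dp": [-0.05,0,0.7],"twist": 0.003},
  {"dp": [0,0,0.7],"twist": 0},
  {"dp": [0,0,0.7],"twist": 0},
  {"dp": [0,0,0.5],"twist": 0},
  {"dp": [0,0,0.23],"twist": 0},
  {"dp": [0,0,0],"twist": 0},
  {"dp": [0,0,0],"twist": 0},
])

```text
time: 20.6
ee_pos: [549.9, -109.5, 10.4]
tool_rot: [0.725, 0.689, 0.0, 0.0]
force: [0.4, -0.2, 0.1]
gripper_width: 0.4
grasp_force: 0.0
```

Call:
step_arm([
  {"dp": [0.1,0,0],"twist": 0},
  {"dp": [0.1,0,0],"twist": 0},
  {"dp": [0.1,0,0],"twist": 0},
  {"dp": [0.12,0,0],"twist": 0},
  {"dp": [0.12,0,0],"twist": 0},
  {"dp": [0.12,0,0],"twist": 0},
  {"dp": [0.12,0,0],"twist": 0},
  {"dp": [0.12,0,0],"twist": 0},
  {"dp": [0.12,0,0],"twist": 0},
  {"dp": [0.1,0,0],"twist": 0},
  {"dp": [0.06,0,0],"twist": 0},
  {"dp": [0,0,0],"twist": 0},
])

```text
time: 21.8
ee_pos: [552.5, -49.7, 9.7]
tool_rot: [0.724, 0.689, 0.0, -0.0]
force: [0.5, -0.9, 0.2]
gripper_width: 0.402
grasp_force: 0.0
```

Call:
step_arm([
  {"dp": [-0.3,0,0],"twist": 0},
  {"dp": [-0.2,0,-0.4],"twist": 0},
  {"dp": [0,0,-0.8],"twist": 0},
  {"dp": [0,0,-0.8],"twist": 0},
  {"dp": [-0.8,0,0],"twist": 0},
  {"dp": [-0.8,0,0],"twist": 0},
  {"dp": [-0.4,0,0],"twist": 0},
])

```text
time: 22.5
ee_pos: [546.0, -178.4, 110.2]
tool_rot: [0.725, 0.689, 0.0, 0.001]
force: [0.8, -0.1, -1.1]
gripper_width: 0.398
grasp_force: 0.0
```

```bash
python3 -c "
from h import *
im,d=snap('top'); P=pts('top',d).reshape(-1,3); k=(P[:,2]>33)&(P[:,2]<46)&(abs(P[:,0]-555)<60)&(P[:,1]>-75)&(P[:,1]<85)
q=P[k];r=cv2.minAreaRect(q[:,:2].astype(np.float32));print(len(q),r,cv2.boxPoints(r).round())
q=P[(P[:,2]>12)&(P[:,2]<26)&(abs(P[:,0]-515)<40)&(abs(P[:,1]-116)<40)];print('tape',cv2.minAreaRect(q[:,:2].astype(np.float32)))
to(500,20,6,87.25)"
```

```text
1740 ((557.0480346679688, 19.608062744140625), (109.91364288330078, 66.40404510498047), 87.20337677001953) [[521. -34.]
 [588. -37.]
 [593.  73.]
 [527.  76.]]
tape ((515.22412109375, 115.94481658935547), (53.51937484741211, 53.48796081542969), 1.3482471704483032)
t 22.55 pos [ 545.9 -180.2  109.9] yaw -3.0 tilt [ 0.    -0.001 -1.   ] w 0.402 gf 0.0 F [-0.8 -2.  -0.1] q [-0.32  0.39 -0.12  1.06 -0.    1.31]
dp mm [197.6 -56.5 103.6] units [ 3.953 -1.13   2.072]
twist units -0.5016
```

Call:
step_arm([
  {"dp": [0,0,0],"twist": -0.0456},
  {"dp": [0,0,0],"twist": -0.0456},
  {"dp": [0,0,0],"twist": -0.0456},
  {"dp": [0,0,0],"twist": -0.0456},
  {"dp": [0,0,0],"twist": -0.0456},
  {"dp": [0,0,0],"twist": -0.0456},
  {"dp": [0,0,0],"twist": -0.0456},
  {"dp": [0,0,0],"twist": -0.0456},
  {"dp": [0,0,0],"twist": -0.0456},
  {"dp": [0,0,0],"twist": -0.0456},
  {"dp": [0,0,0],"twist": -0.0456},
  {"dp": [0.23,0.8,0],"twist": 0},
  {"dp": [0.23,0.8,0],"twist": 0},
  {"dp": [0.23,0.8,0],"twist": 0},
  {"dp": [0.23,0.8,0],"twist": 0},
  {"dp": [0.23,0.8,0],"twist": 0},
  {"dp": [0,0,0],"twist": 0},
  {"dp": [0,0,0],"twist": 0},
], claw=-0.3)

```text
time: 24.35
ee_pos: [497.7, 27.7, 109.8]
tool_rot: [0.022, 1.0, -0.0, -0.0]
force: [-0.3, 0.1, 1.0]
gripper_width: 0.653
grasp_force: 0.0
```

```bash
python3 -c "
from h import *
to(497,21,8,87.2)"
```

```text
t 24.35 pos [497.7  27.7 109.8] yaw 87.5 tilt [-0. -0. -1.] w 0.653 gf 0.0 F [-0.3  0.1  1. ] q [ 0.06  0.27 -0.3   1.   -0.    0.1 ]
dp mm [  0.4  -6.7 101.8] units [ 0.008 -0.134  2.037]
twist units 0.0018
```

Call:
step_arm([
  {"dp": [0,-0.13,0.5],"twist": 0.002},
  {"dp": [0,0,0.7],"twist": 0},
  {"dp": [0,0,0.5],"twist": 0},
  {"dp": [0,0,0.3],"twist": 0},
  {"dp": [0,0,0.04],"twist": 0},
  {"dp": [-0.1,0,0],"twist": 0},
  {"dp": [-0.1,0,0],"twist": 0},
  {"dp": [-0.12,0,0],"twist": 0},
  {"dp": [-0.16,0,0],"twist": 0},
  {"dp": [-0.16,0,0],"twist": 0},
  {"dp": [-0.16,0,0],"twist": 0},
  {"dp": [-0.16,0,0],"twist": 0},
  {"dp": [-0.16,0,0],"twist": 0},
  {"dp": [-0.16,0,0],"twist": 0},
  {"dp": [-0.16,0,0],"twist": 0},
  {"dp": [-0.16,0,0],"twist": 0},
  {"dp": [-0.16,0,0],"twist": 0},
  {"dp": [-0.1,0,0],"twist": 0},
  {"dp": [-0.05,0,0],"twist": 0},
  {"dp": [0,0,0],"twist": 0},
])

```text
time: 26.35
ee_pos: [593.6, 15.8, 7.7]
tool_rot: [0.026, 1.0, -0.0, 0.0]
force: [-0.5, 0.5, -0.2]
gripper_width: 0.652
grasp_force: 0.0
```

```bash
python3 -c "
from h import *
im,d=snap('top'); P=pts('top',d).reshape(-1,3); k=(P[:,2]>33)&(P[:,2]<44)&(P[:,0]>560)&(P[:,0]<720)&(P[:,1]>-75)&(P[:,1]<95)
q=P[k];print(len(q),cv2.minAreaRect(q[:,:2].astype(np.float32)),np.percentile(q,[1,99],axis=0).round())
to(690,10,8,87.2)"
```

```text
Traceback (most recent call last):
IndexError: index -1 is out of bounds for axis 0 with size 0
```

```bash
python3 -c "
from h import *
for n in ('side','top'):
    im,d=snap(n); P=pts(n,d).reshape(-1,3); k=(P[:,2]>25)&(P[:,2]<50)&(P[:,0]>560)&(P[:,0]<720)&(P[:,1]>-75)&(P[:,1]<95)
    q=P[k];print(n,len(q),q.min(0).round() if len(q) else '',q.max(0).round() if len(q) else '')
cv2.imwrite('pics/s7.png',np.hstack([cv2.resize(cv2.imread('pics/side_raw.png')[160:310,260:410],(400,400)),cv2.resize(cv2.imread('pics/top_raw.png')[150:300,250:400],(400,400))]))
to(690,10,8,87.2)"
```

```text
side 551 [580. -46.  25.] [675.  66.  50.]
top 0  
t 26.5 pos [593.1  15.8   7.9] yaw 87.1 tilt [ 0. -0. -1.] w 0.646 gf 0.0 F [-0.4 -0.4  0.1] q [ 0.03  0.51 -0.21  0.85 -0.    0.08]
dp mm [-97.1  -0.8  -0.1] units [-1.942 -0.016 -0.002]
twist units -0.0008
```

View pics/s7.png

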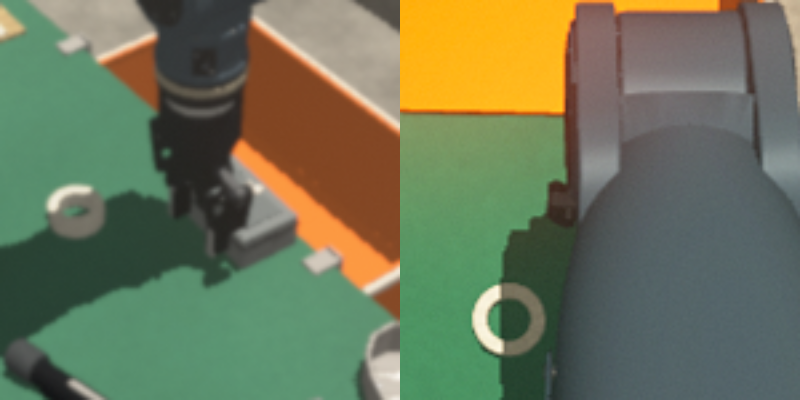

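Kit B sits in front of both fingers at the edge, and its -y end (y about -46) is clear of the hanger strap. I'll push it on over the edge.

Call:
step_arm([
  {"dp": [-0.16,0,0],"twist": 0},
  {"dp": [-0.17,0,0],"twist": 0},
  {"dp": [-0.17,0,0],"twist": 0},
  {"dp": [-0.17,0,0],"twist": 0},
  {"dp": [-0.17,0,0],"twist": 0},
  {"dp": [-0.17,0,0],"twist": 0},
  {"dp": [-0.17,0,0],"twist": 0},
  {"dp": [-0.17,0,0],"twist": 0},
  {"dp": [-0.17,0,0],"twist": 0},
  {"dp": [-0.17,0,0],"twist": 0},
  {"dp": [-0.17,0,0],"twist": 0},
  {"dp": [-0.17,0,0],"twist": 0},
  {"dp": [0,0,0],"twist": 0},
  {"dp": [0,0,0],"twist": 0},
  {"dp": [0,0,0],"twist": 0},
])

```text
time: 28.0
ee_pos: [693.9, 10.6, 7.7]
tool_rot: [0.026, 1.0, -0.0, -0.0]
force: [-0.5, 0.2, 0.0]
gripper_width: 0.652
grasp_force: 0.0
```

Call:
step_arm([
  {"dp": [0,0,-0.6],"twist": 0},
  {"dp": [0,0,-0.8],"twist": 0},
  {"dp": [0,0,-0.8],"twist": 0},
  {"dp": [0,0,-0.8],"twist": 0},
  {"dp": [0.8,0,0],"twist": 0},
  {"dp": [0.8,0,0],"twist": 0},
  {"dp": [0.8,0,0],"twist": 0},
  {"dp": [0.8,0,0],"twist": 0},
  {"dp": [0.8,0,0],"twist": 0},
  {"dp": [0.8,0,0],"twist": 0},
  {"dp": [0.5,0,0],"twist": 0},
  {"dp": [0,0,0],"twist": 0},
  {"dp": [0,0,0],"twist": 0},
])

```text
time: 29.3
ee_pos: [429.9, 24.3, 158.4]
tool_rot: [0.026, 1.0, 0.0, 0.001]
force: [0.6, 0.2, -0.4]
gripper_width: 0.648
grasp_force: 0.0
```

```bash
python3 -c "
from h import *
ims=[cv2.resize(snap(n)[0][:,:,::-1],(400,300)) for n in('side','top')]
s=cv2.imread('pics/side_raw.png'); t=cv2.imread('pics/top_raw.png')
z=[cv2.resize(s[270:405,310:490],(400,300)),cv2.resize(t[80:215,170:400],(400,300))]
cv2.imwrite('pics/end.png',np.vstack([np.hstack(ims),np.hstack(z)]))
to(690,10,8,87.2)"
```

```text
t 29.4 pos [430.8  24.2 158.1] yaw 87.1 tilt [ 0.001 -0.    -1.   ] w 0.652 gf 0.0 F [ 0.4 -0.6  0.4] q [ 0.06  0.12 -0.36  1.09 -0.    0.11]
dp mm [-259.4   -0.9  150.4] units [-5.189 -0.018  3.008]
twist units -0.0008
```

View pics/end.png

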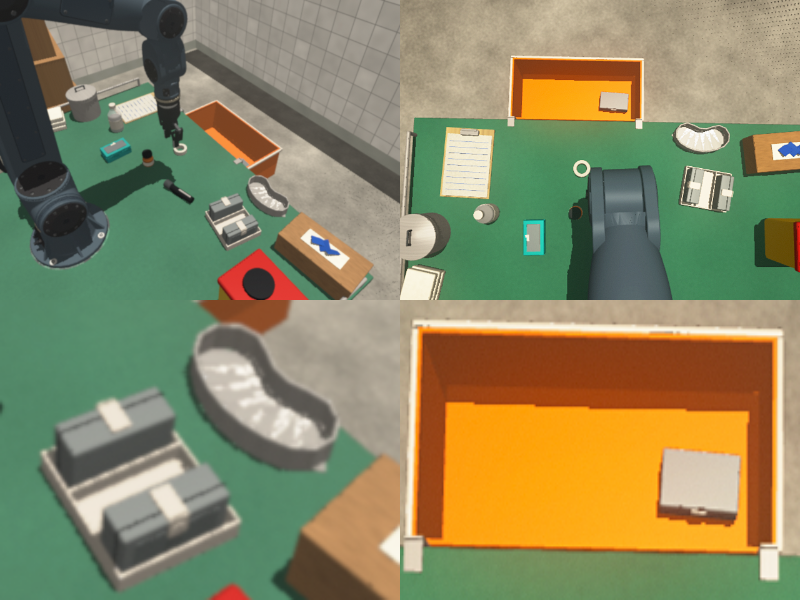

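The final view shows the sealed kit standing in the rack with its strap up and the torn kit in the bin. Everything else on the trolley is where it was.

```bash
python3 -c "
from workcell import manip
print(manip.sign_off())"
```

```text
the job is handed in; nothing more can be done
None
```

I filed the sealed kit upright in the rack's +49 slot with its strap up, then slid the torn kit off the far edge into the orange bin, and handed the job in at about 29 s.

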